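# Turn the leaf of the glaze sample rack

## Robot

A 6-joint arm with a two-finger parallel gripper is mounted at the origin on a cart in front of the work surface, level with it; the furniture and walls round the work are solid. World frame = base frame: x ahead of the robot, y to its left, z up, the work surface at z = 0. Lengths are in m, angles in rad, forces in N, time in s.
With the tool pointing down it reaches from about 0.3 to 0.875 m from the base axis. Payload 6.4 kg.
Tool frame: the origin (TCP) lies between the finger pads; the fingertips stand 25 mm ahead of it and the grasp point (between the pads) lies 6 mm ahead of it; z points along the fingers, y is the line along which they close (so a half turn about z gives the same grasp; the last joint's range is limited). The gripper opens to 88 mm and grips with 3 to 60 N. Pads are 18 mm wide; open, the fingers measure 123 mm over their backs; the gripper's body (75 mm by 187 mm) begins 45 mm behind the grasp point.
Start: joints at [0.939, 0.181, 1.607, -0, 1.354, -0.206], TCP at [0.237, 0.524, 0.264] pointing down, gripper open.
Joint ranges: [-2.99, 2.99], [-0.89, 2.07], [0.3, 2.58], [-1.14, 4.28], [0, 2.63], [-3.12, 3.12]. Speed limits (rad/s): [2.57, 2.57, 3.01, 3.14, 3.14, 3.14].

## Interface

Orientations are given as a rotation vector (axis times angle).
In Python, from rig import bot gives the robot as it stands. The module is installed in compiled form; this text tells all that it offers.
- The arm moves only by the shell command python3 -m pendant 'ROWS' [FORCE]. ROWS is JSON, a list of rows, each an object of numbers: "tx", "ty", "tz": the shift along the tool's x, y, z in mm; "wx", "wy", "wz": the turn, a rotation vector about the tool's x, y, z in rad; "claw": the gripper's target within -1 to 1 (fully open at 1, half-way at 0, shut at -1). A call has 1 to 20 rows; each row is the pose to reach, as a shift and turn from the pose commanded when the call began, along the tool's axes at that moment; what a row does not reach only later rows make up. A row lasts 1/8 s, in which the tool goes at most 62.5 mm and 10.7 degrees, less where a joint would pass 70% of its speed; a pose out of reach is approached as far as the arm can. A call with a gripper value outside its range is refused whole. The fingers move at their own pace and stop on an object; FORCE is the grip in N (left out, the last holds). Time passes only in rows, so rows that repeat a pose let the fingers close. It gives the time, the measured TCP pose, the force, the opening and the grip force at its end, in the units of the state.
- bot.read_state(): the state, without advancing time (a new reading comes with each control period).
- bot.read_camera(name): name is "side" or "top"; returns a dict with "frame" (400x640x3 uint8, red, green, blue), "fx", "fy", "cx", "cy" (pixels), "k1" (the pictures are not rectified: a ray, as slopes to the right and down, at radius r is drawn at 1 + k1 r^2 times it, then the intrinsics apply), "world_to_cam" (4x4, takes a point from world to camera coordinates). Camera axes: x right, y up, looking along -z (the intrinsics and any distortion apply to the point x, -y, -z); pixel columns grow to the right and rows downward; lengths in m; the calibration is good to about 2 mm. A picture is of the moment at which its call begins. There is no depth.
- bot.hand_in(): hands the job in; it is judged then, once.
The state is a dict: "t": time; "q": joint angles; "qd": joint speeds; "effort": joint torques, N m; "position": TCP position; "ee_rot": TCP orientation; "force": force on the tool from outside, world axes, zero at the start; "wrist_torque": the same for the moment, N m; "finger_gap": finger opening in m; "grasp_force": force on a finger pad.
Only numpy, scipy, OpenCV 4.12 (cv2) and the standard library are available. Lean on these libraries where they do the work, as an engineer would, in place of code of your own. Each camera call takes 0.05 s, during which the arm holds its last target. There are 200 camera calls.

## Task

Turn the hinged leaf of the wooden glaze sample rack right over its spine with your fingertips, so that it lies fully flat on the other side of the rack and shows the tiles on its back. Only push or hook the leaf: do not pinch it between the fingers, and do not lift, tip or shift the rack. Leave the two glaze pots and the wooden rib beside it where they are.

Things in the scene. Friction and masses are not known exactly. Their poses are not given: they have to be found in the camera images.
- rack: Loose wooden tray, about 1.6 kg, 170 mm along its spine (own x) by 210 mm (own y), walls 56 mm high. Origin: centre of its underside, z up. Its brass hinge (spine) runs along own x over the middle, axis 60 mm above the underside. Own x points ahead and to the right. The leaf starts on the own -y side (near right, seen from the robot) and has to end on the empty +y side (far left).
- leaf (a joint): Hinge of the leaf. 0: flat on the rack's -y side; 1.571: upright; 3.142: flat on the +y side (stop). Starts between 0 and 0.4. The hinge is stiff: the leaf stays at whatever angle it is left and does not fall; turning it takes about 1 to 3 N at its free edge, so it must be pushed all the way down.
- leaf_edge (a point): Middle of the leaf's free edge, at half thickness, 140 mm from the hinge axis. Leaf axes: x along the spine, -y from spine to free edge, z out of the front face (up at joint 0). Plywood, 8 mm thick, 164 mm along the spine. The free edge overhangs the rack's wall by 35 mm on either side; lying flat, its underside is 56 mm above the worktop, free space below.
- leaf_front: Front half of the leaf (the 4 mm sheet facing up at joint 0) with three glaze tiles glued on, 9 mm proud, from 29 to 91 mm off the hinge axis; the last 49 mm to the free edge are bare. Origin on the hinge axis, mid spine; axes as leaf_edge. Pinching shows as force on front and back at once.
- leaf_back: Back half of the leaf (the 4 mm sheet facing down at joint 0, up when turned over), with three tiles glued on in the same way, the last 49 mm to the free edge bare. Origin and axes as leaf_front.
- pot_wide: Bystander: round lidded glaze pot, 68 mm wide, 43 mm high, beyond the rack's far right end. Origin: centre of its underside.
- pot_small: Bystander: round lidded glaze pot, 54 mm wide, 51 mm high, beyond the rack's far right end. Origin: centre of its underside.
- rib: Bystander: flat wooden kidney-shaped rib, 52 x 106 x 7 mm, lying at the rack's near left end. Origin: centre of its underside.

How it is judged:
By the outcome, as a careful person would: the job done as asked, in the order asked, and still so for the second after the job is handed in, with the robot touching nothing.
It also fails if it takes over 40 s, if anything falls off the work surface, if the arm or the gripper's body presses on something with over 40 N, if the wrist force passes 120 N, or if a joint passes its speed limit or range.

## Working session

There is one attempt and no reset: what is moved stays moved. The work goes in short steps, Python scripts to look and compute and a shell command to move; the robot and the scene stay as the last step left them, time stands still between calls to the robot, and variables do not carry over. Pictures are saved under pics/ and viewed, at most 10 in all, crops included, and the job is handed in when it is done.

```bash
mkdir -p pics; cat > h.py <<'E'
import numpy as np,cv2
from rig import bot
def K(c): return np.array([[c['fx'],0,c['cx']],[0,c['fy'],c['cy']],[0,0,1.]]),np.array([c['k1'],0,0,0.])
def proj(c,P):
    P=np.atleast_2d(P); W=np.array(c['world_to_cam']); q=P@W[:3,:3].T+W[:3,3]; q=q*[1,-1,-1]
    k,d=K(c); return cv2.projectPoints(q.reshape(-1,1,3),np.zeros(3),np.zeros(3),k,d)[0].reshape(-1,2)
def ray(c,uv,z):
    k,d=K(c); uv=np.array(uv,float).reshape(-1,1,2)
    n=cv2.undistortPoints(uv,k,d).reshape(-1,2); W=np.array(c['world_to_cam']);R=W[:3,:3]
    D=np.c_[n[:,0],-n[:,1],-np.ones(len(n))]@R; C=-R.T@W[:3,3]
    return C+D*((z-C[2])/D[:,2])[:,None]
def save(c,n): cv2.imwrite('pics/'+n,c['frame'][:,:,::-1])
E
python3 - <<'E'
from h import *
import pickle
for n in('top','side'):
    c=bot.read_camera(n); save(c,n+'0.png'); pickle.dump(c,open(n+'.pkl','wb'))
    W=np.array(c['world_to_cam']);print(n,-W[:3,:3].T@W[:3,3],c['fx'],c['k1'])
s=bot.read_state();print(s['t'],s['position'],s['ee_rot'])
E
```

```text
top [ 0.5451703  -0.13554774  0.92690356] 383.24274354005036 0.014847098911016168
side [0.3110021  0.5744218  0.46296862] 400.4201888096403 -0.037001000938429625
0.1 [0.23722012 0.52331514 0.26292749] [-6.63645430e-01 -3.07004556e+00  2.19476316e-03]
```

View pics/top0.png

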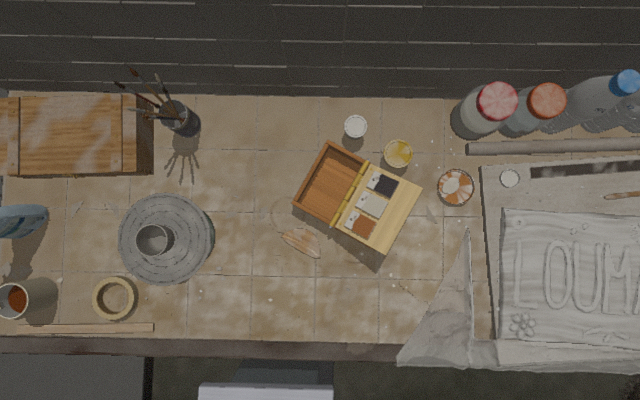

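View pics/side0.png

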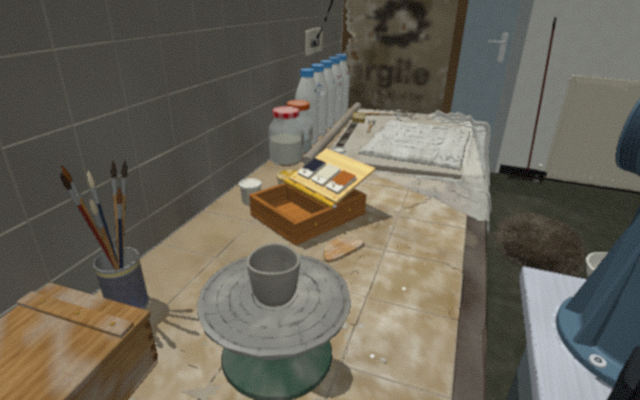

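The top view shows the tray's open half at about (330,183) and the leaf at about (380,210). The pots are at (355,127) and (398,153), with the rib at (300,242). In the side view the leaf is raised a little. I'll enlarge both for corner pixels.

```bash
python3 - <<'E'
import cv2,numpy as np
a=cv2.imread('pics/top0.png')[120:270,280:430]; b=cv2.imread('pics/side0.png')[140:255,235:385]
a=cv2.resize(a,(600,600),interpolation=cv2.INTER_CUBIC); b=cv2.resize(b,(780,598),interpolation=cv2.INTER_CUBIC)
cv2.imwrite('pics/topc.png',a);cv2.imwrite('pics/sidec.png',b)
E
```

```text
(no output)
```

View pics/topc.png

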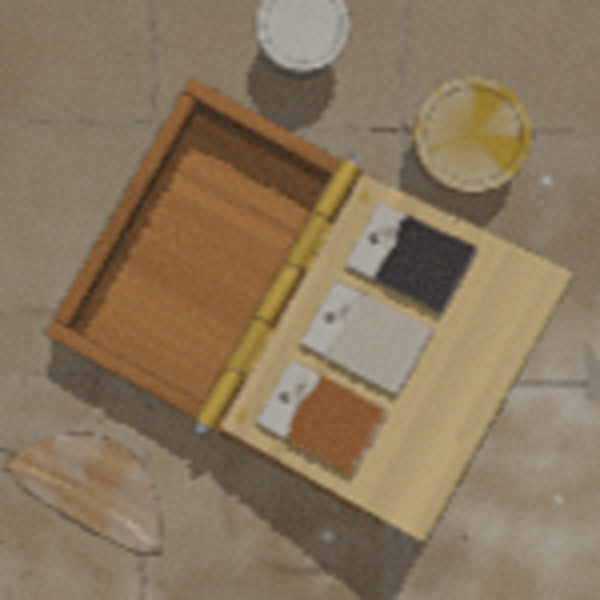

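View pics/sidec.png

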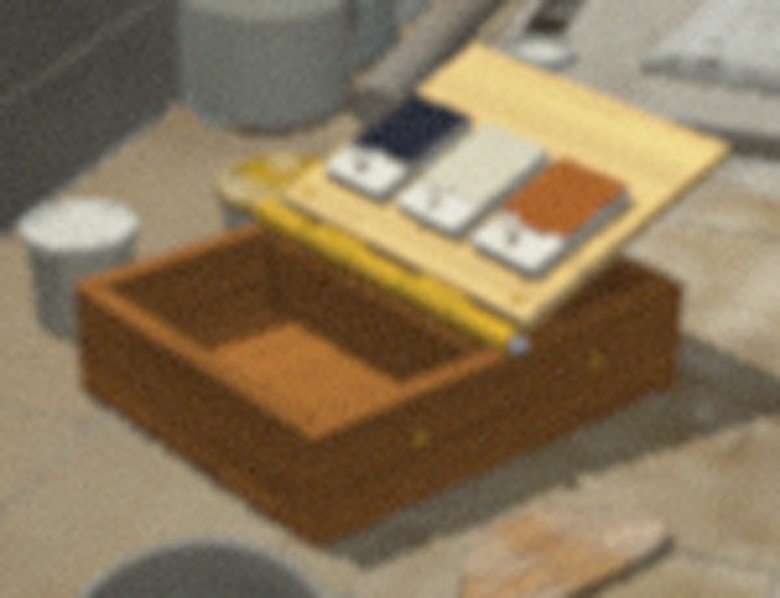

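```bash
cat > fit.py <<'E'
from h import *
import pickle
from scipy.optimize import least_squares
T,S=[pickle.load(open(n+'.pkl','rb')) for n in('top','side')]
def W(p,P): # rack->world
    c,s=np.cos(p[2]),np.sin(p[2]); return np.array(P)@np.array([[c,s,0],[-s,c,0],[0,0,1]])+[p[0],p[1],0]
def L(th,x,r,z): # leaf pt in rack: at joint th, distance r from the axis, height z over midplane
    return [x,-r*np.cos(th)-z*np.sin(th)*-1*-1 if 0 else -r*np.cos(th)+0*z- -z*np.sin(th),.06+r*np.sin(th)+z*np.cos(th)]
t=lambda u,v:(280+u/4,120+v/4); s=lambda u,v:(235+u/5.2,140+v/5.2)
X,Y=.085,.105
obs=[(T,t(190,85),[X,Y,.056]),(T,t(48,330),[-X,Y,.056]),(S,s(315,437),[-X,Y,.056]),(S,s(318,545),[-X,Y,0]),(S,s(78,290),[X,Y,.056]),(S,s(682,290),[-X,-Y,.056]),
(T,t(572,273),(.082,.14,.004)),(T,t(422,542),(-.082,.14,.004)),(S,s(478,42),(.082,.14,.004)),(S,s(732,150),(-.082,.14,.004))]
def res(p): return np.concatenate([proj(c,W(p,L(p[3],*P) if type(P) is tuple else P))[0]-uv for c,uv,P in obs])
if __name__=='__main__':
    f=least_squares(res,[.6,-.1,1,.2]);print(f.x,np.round(f.fun.reshape(-1,2),1).tolist())
    print('pots',ray(T,[t(302,28)],.051),ray(T,[t(472,135)],.043),'rib',ray(T,[t(85,490)],.004))
E
python3 fit.py
```

```text
[ 0.6085639  -0.18490319 -0.49166506  0.33846134] [[-0.2, -1.3], [-1.3, 2.0], [-0.4, -1.0], [-0.7, 1.8], [-1.6, -2.4], [0.9, -2.7], [0.3, 0.9], [0.5, 1.2], [-0.3, 0.4], [-0.3, -0.8]]
pots [[ 0.7654551  -0.19700148  0.051     ]] [[ 0.70634741 -0.29687033  0.043     ]] rib [[ 0.49468523 -0.07477292  0.004     ]]
```

```bash
cat > plan.py <<'E'
from fit import *
from scipy.spatial.transform import Rotation as Ro
RP=[0.6086,-0.1849,-0.4917]
def pose(y,z,a,tip=True):  # tip centre in rack plane x=0 -> TCP world, R
    d=np.array([0,np.sin(a),-np.cos(a)]); P=np.array([0,y,z])-(.025*d if tip else 0)
    c,s=np.cos(RP[2]),np.sin(RP[2]); ex=np.array([c,s,0]); ey=np.array([-s,c,0]); ez=np.array([0,0,1.])
    D=d[1]*ey+d[2]*ez; return W(RP,P),Ro.from_matrix(np.c_[np.cross(ex,D),ex,D])
def rel(p0,R0,p,R): return np.round(np.r_[R0.inv().apply(p-p0)*1000,(R0.inv()*R).as_rotvec()],3)
def push(th,a,r=.115,off=0):
    d=np.array([np.sin(a),-np.cos(a)]); e=np.array([np.cos(a),np.sin(a)])
    if th<np.pi/2-a: C=np.array(L(th,0,.14,-.004)[1:])+.025*d
    else: C=np.array(L(th,0,r,-.004)[1:])
    return (*(C-.009*e),a)
E
python3 - <<'E'
from plan import *
s=bot.read_state();p0=np.array(s['position']);R0=Ro.from_rotvec(s['ee_rot'])
print(rel(p0,R0,*pose(-.22,.275,0)), pose(-.22,.275,0)[0])
a=pose(-.22,.275,0);print(rel(*a,*pose(-.20,.11,.75)),rel(*a,*pose(-.12,.06,.75)))
print(ray(T,[(470,235),(405,355),(480,170),(440,180)],.03))
E
```

```text
[-6.16236e+02 -7.11166e+02 -3.62070e+01 -1.00000e-03  1.00000e-03
  1.63700e+00] [ 0.50473246 -0.37883693  0.3       ]
[  2.959   0.    171.708   0.      0.75    0.   ] [ 82.959  -0.    221.708   0.      0.75    0.   ]
[[ 0.52198234 -0.46679172  0.03      ]
 [ 0.24646177 -0.31910933  0.03      ]
 [ 0.6736901  -0.49003628  0.03      ]
 [ 0.64854153 -0.39754279  0.03      ]]
```

```bash
python3 -m pendant '[{"tz":-36,"claw":-1},{"tx":-60,"ty":-70,"tz":-36,"wz":0.16,"claw":-1},{"tx":-616,"ty":-711,"tz":-36,"wz":1.637,"claw":-1},{"tx":-616,"ty":-711,"tz":-36,"wz":1.637,"claw":-1},{"tx":-616,"ty":-711,"tz":-36,"wz":1.637,"claw":-1},{"tx":-616,"ty":-711,"tz":-36,"wz":1.637,"claw":-1},{"tx":-616,"ty":-711,"tz":-36,"wz":1.637,"claw":-1},{"tx":-616,"ty":-711,"tz":-36,"wz":1.637,"claw":-1},{"tx":-616,"ty":-711,"tz":-36,"wz":1.637,"claw":-1},{"tx":-616,"ty":-711,"tz":-36,"wz":1.637,"claw":-1},{"tx":-616,"ty":-711,"tz":-36,"wz":1.637,"claw":-1},{"tx":-616,"ty":-711,"tz":-36,"wz":1.637,"claw":-1},{"tx":-616,"ty":-711,"tz":-36,"wz":1.637,"claw":-1},{"tx":-616,"ty":-711,"tz":-36,"wz":1.637,"claw":-1},{"tx":-616,"ty":-711,"tz":-36,"wz":1.637,"claw":-1},{"tx":-616,"ty":-711,"tz":-36,"wz":1.637,"claw":-1},{"tx":-616,"ty":-711,"tz":-36,"wz":1.637,"claw":-1},{"tx":-616,"ty":-711,"tz":-36,"wz":1.637,"claw":-1},{"tx":-616,"ty":-711,"tz":-36,"wz":1.637,"claw":-1}]'
python3 -c "
from plan import *
s=bot.read_state();print(np.round(s['q'],2));print(rel(np.array(s['position']),Ro.from_rotvec(s['ee_rot']),*pose(-.22,.275,0)))"
```

```text
[ 0.94  0.18  1.61  0.    1.35 -0.21]
[-6.16236e+02 -7.11166e+02 -3.62070e+01 -1.00000e-03  1.00000e-03
  1.63700e+00]invalid input
```

```bash
python3 -m pendant '[{"tx":0,"ty":0,"tz":-36,"wx":0,"wy":0,"wz":0,"claw":-1},{"tx":-60,"ty":-70,"tz":-36,"wx":0,"wy":0,"wz":0.16,"claw":-1},{"tx":-616,"ty":-711,"tz":-36,"wx":0,"wy":0,"wz":1.637,"claw":-1},{"tx":-616,"ty":-711,"tz":-36,"wx":0,"wy":0,"wz":1.637,"claw":-1},{"tx":-616,"ty":-711,"tz":-36,"wx":0,"wy":0,"wz":1.637,"claw":-1},{"tx":-616,"ty":-711,"tz":-36,"wx":0,"wy":0,"wz":1.637,"claw":-1},{"tx":-616,"ty":-711,"tz":-36,"wx":0,"wy":0,"wz":1.637,"claw":-1},{"tx":-616,"ty":-711,"tz":-36,"wx":0,"wy":0,"wz":1.637,"claw":-1},{"tx":-616,"ty":-711,"tz":-36,"wx":0,"wy":0,"wz":1.637,"claw":-1},{"tx":-616,"ty":-711,"tz":-36,"wx":0,"wy":0,"wz":1.637,"claw":-1},{"tx":-616,"ty":-711,"tz":-36,"wx":0,"wy":0,"wz":1.637,"claw":-1},{"tx":-616,"ty":-711,"tz":-36,"wx":0,"wy":0,"wz":1.637,"claw":-1},{"tx":-616,"ty":-711,"tz":-36,"wx":0,"wy":0,"wz":1.637,"claw":-1},{"tx":-616,"ty":-711,"tz":-36,"wx":0,"wy":0,"wz":1.637,"claw":-1},{"tx":-616,"ty":-711,"tz":-36,"wx":0,"wy":0,"wz":1.637,"claw":-1},{"tx":-616,"ty":-711,"tz":-36,"wx":0,"wy":0,"wz":1.637,"claw":-1},{"tx":-616,"ty":-711,"tz":-36,"wx":0,"wy":0,"wz":1.637,"claw":-1},{"tx":-616,"ty":-711,"tz":-36,"wx":0,"wy":0,"wz":1.637,"claw":-1},{"tx":-616,"ty":-711,"tz":-36,"wx":0,"wy":0,"wz":1.637,"claw":-1}]'
python3 -c "
from plan import *
s=bot.read_state();print(np.round(s['q'],2));print(rel(np.array(s['position']),Ro.from_rotvec(s['ee_rot']),*pose(-.22,.275,0)))"
```

```text
t: 2.48
position: [0.5048, -0.3768, 0.3]
ee_rot: [-2.694, -1.615, -0.0]
force: [-0.2, -0.0, -0.3]
finger_gap: 0.0006
grasp_force: 0.0
[-0.83  0.27  1.42  0.    1.45 -0.34]
[-1.823e+00  9.050e-01  4.800e-02 -0.000e+00 -0.000e+00  1.000e-03]
```

```bash
python3 -m pendant '[{"tx":0,"ty":0,"tz":35,"wx":0,"wy":0.15,"wz":0,"claw":-1},{"tx":0,"ty":0,"tz":70,"wx":0,"wy":0.3,"wz":0,"claw":-1},{"tx":0,"ty":0,"tz":105,"wx":0,"wy":0.45,"wz":0,"claw":-1},{"tx":0,"ty":0,"tz":140,"wx":0,"wy":0.6,"wz":0,"claw":-1},{"tx":3,"ty":0,"tz":172,"wx":0,"wy":0.75,"wz":0,"claw":-1},{"tx":3,"ty":0,"tz":200,"wx":0,"wy":0.75,"wz":0,"claw":-1},{"tx":3,"ty":0,"tz":222,"wx":0,"wy":0.75,"wz":0,"claw":-1},{"tx":3,"ty":0,"tz":222,"wx":0,"wy":0.75,"wz":0,"claw":-1},{"tx":3,"ty":0,"tz":222,"wx":0,"wy":0.75,"wz":0,"claw":-1}]'
python3 - <<'E'
from plan import *
s=bot.read_state();print(np.round(s['q'],2));p0=np.array(s['position']);R0=Ro.from_rotvec(s['ee_rot']);print(rel(p0,R0,*pose(-.20,.06,.75)))
N=pose(-.20,.06,.75)
print(rel(*N,*pose(-.12,.06,.75)))
for th in np.arange(.34,1.7,.15):
    a=.75 if th<.9 else max(0,.75-(th-.9)*1.1); q=push(th,a); print(round(th,2),np.round(q,3),rel(*N,*pose(*q))[[0,2,4]])
c=bot.read_camera('side');save(c,'s1.png')
E
```

```text
t: 3.6
position: [0.5071, -0.3758, 0.0794]
ee_rot: [-2.247, -1.348, -0.884]
force: [0.4, -0.1, -0.0]
finger_gap: 0.0005
grasp_force: 0.0
[-1.09  0.73  1.42  0.6   1.5  -0.81]
[-1.418e+00 -6.570e-01  2.590e-01  1.000e-03  1.000e-03  2.000e-03]
[58.535 -0.    54.531  0.     0.     0.   ]
0.34 [-0.123  0.078  0.75 ] [69.043 39.05   0.   ]
0.49 [-0.115  0.098  0.75 ] [88.083 30.217  0.   ]
0.64 [-0.104  0.116  0.75 ] [108.229  24.329   0.   ]
0.79 [-0.091  0.132  0.75 ] [129.029  21.517   0.   ]
0.94 [-0.078  0.145  0.706] [ 1.4815e+02  2.1296e+01 -4.4000e-02]
1.09 [-0.064  0.155  0.541] [169.451  23.083  -0.209]
1.24 [-0.05   0.164  0.376] [190.249  28.097  -0.374]
1.39 [-0.033  0.171  0.211] [210.057  36.229  -0.539]
1.54 [-0.017  0.174  0.046] [228.41   47.293  -0.704]
1.69 [0.001 0.175 0.   ] [242.051  59.62   -0.75 ]
```

View pics/s1.png

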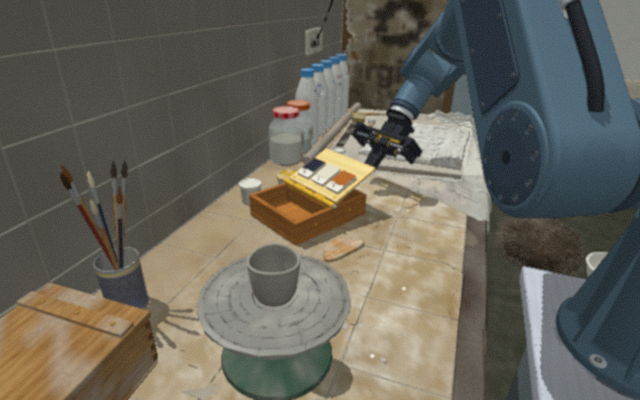

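The gripper at (390,140) is beside the leaf's free edge, pointing under it, with no contact. Next I go in under the edge and start lifting.

```bash
python3 -m pendant '[{"tx":20,"ty":0,"tz":18,"wx":0,"wy":0,"wz":0,"claw":-1},{"tx":40,"ty":0,"tz":37,"wx":0,"wy":0,"wz":0,"claw":-1},{"tx":58,"ty":0,"tz":50,"wx":0,"wy":0,"wz":0,"claw":-1},{"tx":64,"ty":0,"tz":45,"wx":0,"wy":0,"wz":0,"claw":-1},{"tx":69,"ty":0,"tz":39,"wx":0,"wy":0,"wz":0,"claw":-1},{"tx":75,"ty":0,"tz":36,"wx":0,"wy":0,"wz":0,"claw":-1},{"tx":82,"ty":0,"tz":33,"wx":0,"wy":0,"wz":0,"claw":-1},{"tx":88,"ty":0,"tz":30,"wx":0,"wy":0,"wz":0,"claw":-1},{"tx":88,"ty":0,"tz":30,"wx":0,"wy":0,"wz":0,"claw":-1}]'
python3 - <<'E'
from plan import *
s=bot.read_state();print(np.round(s['q'],2));p0=np.array(s['position']);R0=Ro.from_rotvec(s['ee_rot']);N=pose(-.20,.06,.75);print(rel(*N,p0,R0),'tool force',R0.inv().apply(s['force']))
E
```

```text
t: 4.78
position: [0.5465, -0.301, 0.1164]
ee_rot: [-2.246, -1.345, -0.885]
force: [-0.1, 0.6, -0.4]
finger_gap: 0.0005
grasp_force: 0.0
[-0.99  0.62  1.51  0.65  1.46 -0.72]
[ 8.8483e+01  3.1000e-02  3.0285e+01 -1.0000e-03  0.0000e+00 -0.0000e+00] tool force [ 0.06750522 -0.38611339  0.64144804]
```

```bash
python3 -m pendant '[{"tx":7,"ty":0,"tz":-2,"wx":0,"wy":0,"wz":0,"claw":-1},{"tx":14,"ty":0,"tz":-4,"wx":0,"wy":0,"wz":0,"claw":-1},{"tx":20,"ty":0,"tz":-6,"wx":0,"wy":0,"wz":0,"claw":-1}]'
python3 - <<'E'
from plan import *
s=bot.read_state();p0=np.array(s['position']);R0=Ro.from_rotvec(s['ee_rot']);N=pose(-.20,.06,.75);print(rel(*N,p0,R0),'tool force',R0.inv().apply(s['force']))
c=bot.read_camera('side');t=bot.read_camera('top')
cv2.imwrite('pics/b.png',np.hstack([cv2.resize(c['frame'][100:260,240:440],(500,400),interpolation=2),cv2.resize(t['frame'][120:270,280:430],(300,300),interpolation=2).copy().repeat(1,0) if 0 else cv2.resize(t['frame'][110:270,290:410],(300,400),interpolation=2)])[:,:,::-1])
E
```

```text
t: 5.15
position: [0.5513, -0.2909, 0.134]
ee_rot: [-2.245, -1.344, -0.884]
force: [-0.5, -0.5, -2.6]
finger_gap: 0.0002
grasp_force: 0.9
[ 1.08587e+02 -4.36000e-01  2.50190e+01  1.00000e-03  0.00000e+00
  0.00000e+00] tool force [-2.21302239 -0.19850857  1.44127131]
```

View pics/b.png

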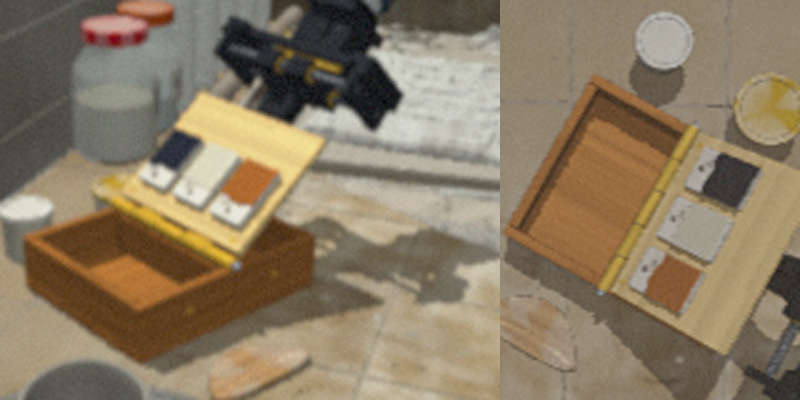

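The leaf has been lifted by its back edge to about 0.6 rad with a contact force of about 2.6 N. The rack and bystanders are unmoved. I carry on.

```bash
python3 -m pendant '[{"tx":10,"ty":0,"tz":-1,"wx":0,"wy":0,"wz":0,"claw":-1},{"tx":21,"ty":0,"tz":-3,"wx":0,"wy":0,"wz":0,"claw":-1},{"tx":30,"ty":0,"tz":-3,"wx":0,"wy":0,"wz":0,"claw":-1},{"tx":40,"ty":0,"tz":-3,"wx":0,"wy":-0.044,"wz":0,"claw":-1},{"tx":51,"ty":0,"tz":-2,"wx":0,"wy":-0.127,"wz":0,"claw":-1},{"tx":61,"ty":0,"tz":-1,"wx":0,"wy":-0.209,"wz":0,"claw":-1}]'
python3 - <<'E'
from plan import *
s=bot.read_state();p0=np.array(s['position']);R0=Ro.from_rotvec(s['ee_rot']);N=pose(-.20,.06,.75);print(rel(*N,p0,R0),'tool force',R0.inv().apply(s['force']))
M=(N[0]+N[1].apply([.169,0,.023]),N[1]*Ro.from_rotvec([0,-.209,0]))
for th in np.arange(1.09,2.2,.1):
    a=.75 if th<.9 else max(0,.75-(th-.9)*1.1); q=push(th,a); print(round(th,2),np.round(q,3),rel(*M,*pose(*q))[[0,2,4]])
E
```

```text
t: 6.0
position: [0.5723, -0.2523, 0.1768]
ee_rot: [-2.396, -1.434, -0.659]
force: [-0.8, -1.3, -2.2]
finger_gap: 0.0002
grasp_force: 1.0
[ 1.6994e+02 -1.5300e-01  2.3626e+01 -1.0000e-03 -2.1300e-01 -0.0000e+00] tool force [-2.44100986 -0.11573095  1.12616855]
1.09 [-0.064  0.155  0.541] [ 0.458 -0.013 -0.   ]
1.19 [-0.055  0.162  0.431] [14.726  0.017 -0.11 ]
1.29 [-0.044  0.167  0.321] [28.926  1.5   -0.22 ]
1.39 [-0.033  0.171  0.211] [42.908  4.422 -0.33 ]
1.49 [-0.022  0.173  0.101] [56.528  8.755 -0.44 ]
1.59 [-0.011  0.175  0.   ] [69.409 14.407 -0.541]
1.69 [0.001 0.175 0.   ] [79.059 20.667 -0.541]
1.79 [0.012 0.173 0.   ] [88.036 27.859 -0.541]
1.89 [0.023 0.17  0.   ] [96.25  35.91  -0.541]
1.99 [0.034 0.167 0.   ] [103.619  44.742  -0.541]
2.09 [0.045 0.162 0.   ] [110.069  54.265  -0.541]
2.19 [0.054 0.156 0.   ] [115.537  64.385  -0.541]
```

```bash
python3 -m pendant '[{"tx":8,"ty":0,"tz":0,"wx":0,"wy":-0.055,"wz":0,"claw":-1},{"tx":15,"ty":0,"tz":0,"wx":0,"wy":-0.11,"wz":0,"claw":-1},{"tx":22,"ty":0,"tz":1,"wx":0,"wy":-0.165,"wz":0,"claw":-1},{"tx":29,"ty":0,"tz":2,"wx":0,"wy":-0.22,"wz":0,"claw":-1},{"tx":36,"ty":0,"tz":3,"wx":0,"wy":-0.275,"wz":0,"claw":-1},{"tx":43,"ty":0,"tz":4,"wx":0,"wy":-0.33,"wz":0,"claw":-1},{"tx":50,"ty":0,"tz":7,"wx":0,"wy":-0.385,"wz":0,"claw":-1},{"tx":57,"ty":0,"tz":9,"wx":0,"wy":-0.44,"wz":0,"claw":-1},{"tx":63,"ty":0,"tz":11,"wx":0,"wy":-0.49,"wz":0,"claw":-1},{"tx":69,"ty":0,"tz":14,"wx":0,"wy":-0.541,"wz":0,"claw":-1},{"tx":74,"ty":0,"tz":17,"wx":0,"wy":-0.541,"wz":0,"claw":-1},{"tx":79,"ty":0,"tz":21,"wx":0,"wy":-0.541,"wz":0,"claw":-1}]'
python3 - <<'E'
from plan import *
s=bot.read_state();p0=np.array(s['position']);R0=Ro.from_rotvec(s['ee_rot']);N=pose(*push(1.69,0));print(rel(*N,p0,R0),'tool force',R0.inv().apply(s['force']))
for th in np.r_[np.arange(1.69,3.2,.15),3.142]:
    q=push(th,0); print(round(th,2),np.round(q,3),rel(*N,*pose(*q))[[0,2,4]])
c=bot.read_camera('side');t=bot.read_camera('top')
cv2.imwrite('pics/c.png',np.hstack([cv2.resize(c['frame'][100:260,240:440],(500,400),interpolation=2),cv2.resize(t['frame'][110:270,290:410],(300,400),interpolation=2)])[:,:,::-1])
E
```

```text
t: 7.5
position: [0.6096, -0.1831, 0.1995]
ee_rot: [2.695, 1.614, 0.002]
force: [-0.8, -1.4, 1.4]
finger_gap: 0.0007
grasp_force: 0.7
[ 1.364e+00  2.200e-02  1.180e-01 -1.000e-03  1.000e-03 -0.000e+00] tool force [-1.63667424 -0.05218707 -1.40187329]
1.69 [0.001 0.175 0.   ] [0. 0. 0.]
1.84 [0.018 0.172 0.   ] [17.026  2.738  0.   ]
1.99 [0.034 0.167 0.   ] [33.451  7.989  0.   ]
2.14 [0.05  0.159 0.   ] [48.907 15.636  0.   ]
2.29 [0.064 0.149 0.   ] [63.047 25.506  0.   ]
2.44 [0.076 0.137 0.   ] [75.553 37.379  0.   ]
2.59 [0.087 0.124 0.   ] [86.144 50.988  0.   ]
2.74 [0.095 0.109 0.   ] [94.583 66.026  0.   ]
2.89 [0.101 0.093 0.   ] [100.679  82.157   0.   ]
3.04 [0.105 0.076 0.   ] [104.297  99.017   0.   ]
3.19 [0.106 0.058 0.   ] [105.354 116.229   0.   ]
3.14 [0.106 0.064 0.   ] [105.297 110.706   0.   ]
```

View pics/c.png

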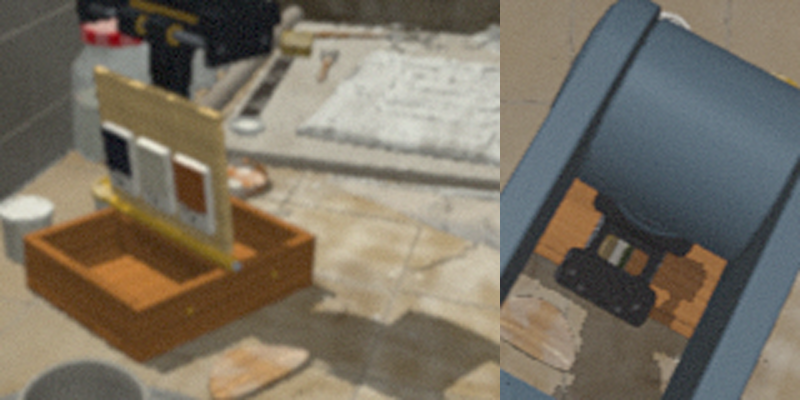

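The leaf stands about upright with the fingers behind its bare edge strip, and the rack has not moved. I keep pushing it over and down.

```bash
python3 -m pendant '[{"tx":9,"ty":0,"tz":1,"wx":0,"wy":0,"wz":0,"claw":-1},{"tx":17,"ty":0,"tz":3,"wx":0,"wy":0,"wz":0,"claw":-1},{"tx":25,"ty":0,"tz":5,"wx":0,"wy":0,"wz":0,"claw":-1},{"tx":33,"ty":0,"tz":8,"wx":0,"wy":0,"wz":0,"claw":-1},{"tx":41,"ty":0,"tz":12,"wx":0,"wy":0,"wz":0,"claw":-1},{"tx":49,"ty":0,"tz":16,"wx":0,"wy":0,"wz":0,"claw":-1},{"tx":56,"ty":0,"tz":20,"wx":0,"wy":0,"wz":0,"claw":-1},{"tx":63,"ty":0,"tz":25,"wx":0,"wy":0,"wz":0,"claw":-1},{"tx":69,"ty":0,"tz":31,"wx":0,"wy":0,"wz":0,"claw":-1},{"tx":76,"ty":0,"tz":37,"wx":0,"wy":0,"wz":0,"claw":-1}]'
python3 -c "
from plan import *
s=bot.read_state();p0=np.array(s['position']);R0=Ro.from_rotvec(s['ee_rot']);N=pose(*push(1.69,0));print(rel(*N,p0,R0),'tool force',R0.inv().apply(s['force']))"
```

```text
t: 8.85
position: [0.6452, -0.1163, 0.1613]
ee_rot: [-2.696, -1.613, 0.0]
force: [-0.7, -1.9, 0.8]
finger_gap: 0.0005
grasp_force: 0.4
[77.077 -0.132 38.312  0.    -0.     0.   ] tool force [-2.00926314  0.26515927 -0.83344968]
```

```bash
python3 -m pendant '[{"tx":5,"ty":0,"tz":7,"wx":0,"wy":0,"wz":0,"claw":-1},{"tx":10,"ty":0,"tz":14,"wx":0,"wy":0,"wz":0,"claw":-1},{"tx":15,"ty":0,"tz":21,"wx":0,"wy":0,"wz":0,"claw":-1},{"tx":19,"ty":0,"tz":29,"wx":0,"wy":0,"wz":0,"claw":-1},{"tx":22,"ty":0,"tz":37,"wx":0,"wy":0,"wz":0,"claw":-1},{"tx":25,"ty":0,"tz":45,"wx":0,"wy":0,"wz":0,"claw":-1},{"tx":27,"ty":0,"tz":53,"wx":0,"wy":0,"wz":0,"claw":-1},{"tx":28,"ty":0,"tz":60,"wx":0,"wy":0,"wz":0,"claw":-1},{"tx":28,"ty":0,"tz":60,"wx":0,"wy":0,"wz":0,"claw":-1}]'
python3 -c "
from plan import *
s=bot.read_state();p0=np.array(s['position']);R0=Ro.from_rotvec(s['ee_rot']);N=pose(*push(1.69,0));print(rel(*N,p0,R0),'tool force',R0.inv().apply(s['force']))"
```

```text
t: 9.98
position: [0.6578, -0.0917, 0.1009]
ee_rot: [-2.694, -1.613, 0.001]
force: [0.2, -0.1, 0.3]
finger_gap: 0.0003
grasp_force: 0.0
[ 1.04711e+02 -6.11000e-01  9.87950e+01  1.00000e-03 -0.00000e+00
  0.00000e+00] tool force [ 0.00213585  0.27602422 -0.27441985]
```

```bash
for i in 1; do python3 -m pendant '[{"tx":0,"ty":0,"tz":4,"wx":0,"wy":0,"wz":0,"claw":-1},{"tx":0,"ty":0,"tz":8,"wx":0,"wy":0,"wz":0,"claw":-1}]'; python3 -m pendant '[{"tx":0,"ty":0,"tz":3,"wx":0,"wy":0,"wz":0,"claw":-1}]'; python3 -m pendant '[{"tx":0,"ty":0,"tz":2,"wx":0,"wy":0,"wz":0,"claw":-1}]'; done
```

```text
t: 10.22
position: [0.6586, -0.092, 0.0939]
ee_rot: [2.695, 1.613, 0.001]
force: [0.4, 0.0, -0.2]
finger_gap: 0.0005
grasp_force: 0.3
t: 10.35
position: [0.6584, -0.092, 0.0907]
ee_rot: [2.695, 1.613, 0.0]
force: [-0.1, -0.3, 0.6]
finger_gap: 0.0006
grasp_force: 0.3
t: 10.48
position: [0.6583, -0.092, 0.0893]
ee_rot: [2.696, 1.614, -0.0]
force: [-4.4, 1.2, 12.8]
finger_gap: 0.0
grasp_force: 6.4
```

```bash
python3 -m pendant '[{"tx":0,"ty":0,"tz":1,"wx":0,"wy":0,"wz":0,"claw":-1},{"tx":0,"ty":0,"tz":1,"wx":0,"wy":0,"wz":0,"claw":-1}]'; python3 -m pendant '[{"tx":0,"ty":0,"tz":-20,"wx":0,"wy":0,"wz":0,"claw":-1},{"tx":0,"ty":0,"tz":-80,"wx":0,"wy":0,"wz":0,"claw":-1},{"tx":-60,"ty":0,"tz":-140,"wx":0,"wy":0,"wz":0,"claw":-1},{"tx":-120,"ty":0,"tz":-180,"wx":0,"wy":0,"wz":0,"claw":-1},{"tx":-180,"ty":0,"tz":-200,"wx":0,"wy":0,"wz":0,"claw":-1},{"tx":-240,"ty":0,"tz":-200,"wx":0,"wy":0,"wz":0,"claw":-1},{"tx":-300,"ty":0,"tz":-200,"wx":0,"wy":0,"wz":0,"claw":-1},{"tx":-340,"ty":0,"tz":-200,"wx":0,"wy":0,"wz":0,"claw":-1},{"tx":-340,"ty":0,"tz":-200,"wx":0,"wy":0,"wz":0,"claw":-1},{"tx":-340,"ty":0,"tz":-200,"wx":0,"wy":0,"wz":0,"claw":-1}]'
python3 - <<'E'
from plan import *
c=bot.read_camera('side');t=bot.read_camera('top')
print('pred',[np.round(proj(k,[W(RP,L(3.1416,x,.14,-.004)) for x in(.082,-.082)]),1).tolist() for k in(c,t)])
a=cv2.resize(c['frame'][140:255,235:385],(460,353),interpolation=2);b=cv2.resize(t['frame'][120:238,280:390],(330,353),interpolation=2)
cv2.imwrite('pics/d.png',np.hstack([a,b])[:,:,::-1])
E
```

```text
t: 10.72
position: [0.6584, -0.092, 0.0894]
ee_rot: [2.695, 1.614, -0.0]
force: [-3.9, 0.9, 10.8]
finger_gap: 0.0003
grasp_force: 5.1
t: 11.98
position: [0.4977, -0.3915, 0.2883]
ee_rot: [2.696, 1.612, 0.001]
force: [-0.8, 0.6, 0.6]
finger_gap: 0.0009
grasp_force: 0.0
pred [[[235.5, 195.1], [280.0, 224.8]], [[313.2, 132.9], [277.6, 195.6]]]
```

View pics/d.png

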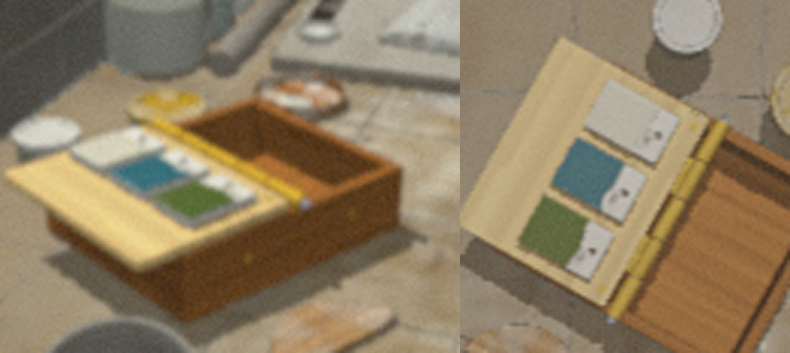

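The leaf lies flat on the far side with its back tiles showing. Its edge corners, at side (236.6,195) and (280,227) and top (315,133), match the predicted flat position within about 3 px. The rack's hinge pin is where it was, and the pots and rib look undisturbed.

```bash
python3 -c "
from rig import bot
print(bot.hand_in())"
```

```text
the job is handed in; nothing more can be done
None
```

The leaf is turned right over and pressed down to its stop, flat on the far side with its back tiles showing; the rack, pots and rib looked unmoved in the last pictures, and the job is handed in at about 12 s, with no verdict returned.

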